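# Heft the packing tubes to find the core cutter

## Robot

A 6-joint arm with a two-finger parallel gripper is mounted at the origin on the work surface. World frame = base frame: x ahead of the robot, y to its left, z up, the work surface at z = 0. Lengths are in mm, angles in rad, forces in N, time in s.
With the tool pointing down it reaches from about 325 to 875 mm from the base axis. Payload 4.4 kg.
Tool frame: the origin (TCP) lies midway between the tips of the shut fingers; the grasp point (between the pads) lies 19 mm behind it; z points along the fingers, y is the line along which they close (so a half turn about z gives the same grasp; the last joint's range is limited). The gripper opens to 85 mm and grips with 20 to 120 N. Pads are 22 mm wide; open, the fingers measure 114 mm over their backs; the gripper's body (76 mm by 85 mm) begins 54 mm behind the grasp point. The pads swing forward as they close: fully open they stand 13 mm farther back than shut.
Start: joints at [1.135, 0.207, 1.542, -0, 1.393, -0.15], TCP at [162.117, 551.675, 231.282] pointing down, gripper open.
Joint ranges: [-2.73, 2.73], [-0.86, 2.22], [0.23, 2.46], [-1.11, 4.25], [0.08, 2.63], [-2.82, 2.82]. Speed limits (rad/s): [2.79, 2.79, 3.14, 3.14, 3.14, 3.14].

## Interface

Orientations are given as a rotation vector (axis times angle).
In Python, from bench import status, imaging, job_done gives the robot as it stands. The module is installed in compiled form; this text tells all that it offers.
- The arm moves only by the tool move_arm, never from a script. Its argument "deltas" is one flat list of numbers, 7 for each row, row after row: the shift along the tool's x, y, z as a fraction of full scale, then the turn, a rotation vector about the tool's x, y, z as a fraction of full scale, then the opening, from 0 (shut) to 1 (fully open). In form: [x, y, z, rx, ry, rz, claw, x, y, z, rx, ry, rz, claw, ...]. A call has 1 to 5 rows; each row is the pose to reach, as a shift and turn from the pose commanded when the call began, along the tool's axes at that moment, turning the shorter way round; what a row does not reach only later rows make up. Full scale, the value 1, is 12 cm for a shift and 180 degrees for a turn. A row lasts 1/10 s, in which the tool goes at most 50 mm and 8.59 degrees, less where a joint would pass 70% of its speed; a pose out of reach is approached as far as the arm can. A call with a number of a shift or a turn outside -1 to 1 is refused whole. A call with a gripper value outside its range is refused whole. The fingers move at their own pace and stop on an object; "squeeze" is the grip in N (left out, the last holds). Time passes only in rows, so rows that repeat a pose let the fingers close. It gives the time, the measured TCP pose, the force, the opening and the grip force at its end, in the units of the state.
- status.get_obs(): the state, without advancing time (a new reading comes with each control period).
- imaging.snapshot(name): name is "scene" or "top"; returns a dict with "image" (480x640x3 uint8, red, green, blue), "z_map" (480x640 float32, mm along the optical axis (not along the pixel's ray), 0 where there is no reading), "camera_matrix" (3x3 intrinsics, pixels), "extrinsics" (4x4, takes a point from world to camera coordinates). Camera axes: x right, y up, looking along -z (the intrinsics and any distortion apply to the point x, -y, -z); pixel columns grow to the right and rows downward; lengths in mm; the calibration is good to about 2 mm. A picture is of the moment at which its call begins.
- job_done(): hands the job in; it is judged then, once.
The state is a dict: "clock": time; "joints": joint angles; "joint_vel": joint speeds; "effort": joint torques, N m; "position": TCP position; "ee_rot": TCP orientation; "force": force on the tool from outside, world axes, zero at the start; "wrist_torque": the same for the moment, N m; "width": finger opening in mm; "gripper_force": force on a finger pad.
Only numpy, scipy, OpenCV 4.12 (cv2) and the standard library are available. Lean on these libraries where they do the work, as an engineer would, in place of code of your own. Each camera call takes 0.05 s, during which the arm holds its last target. There are 200 camera calls.

## Task

The core cutter for the next job is in one of the three identical closed packing tubes on the bench; the other two are empty. Heft the tubes to feel which one is heavy, and stand that one upright in the empty half of the red tool tray. Leave the two empty tubes standing upright on the bench outside the tray; set tubes down rather than dropping them, and leave the tape measure, the pliers and the steel offcut where they lie.

Things in the scene. Friction and masses are not known exactly. Their poses are not given: they have to be found in the camera images.
- tube_a: Closed square packing tube standing on end, 135 mm tall: black body 48 mm square, orange cap 52 mm square from 55 mm up to the top; it does not come apart. All three look alike. Empty: 80 to 100 g; with the steel cutter: 440 to 590 g (which one changes each run; the cutter has 2 mm of play inside). Origin: centre of the underside; z along the tube, x and y square to its sides
- tube_b: Closed square packing tube standing on end, 135 mm tall: black body 48 mm square, orange cap 52 mm square from 55 mm up to the top; it does not come apart. All three look alike. Empty: 80 to 100 g; with the steel cutter: 440 to 590 g (which one changes each run; the cutter has 2 mm of play inside). Origin: centre of the underside; z along the tube, x and y square to its sides
- tube_c: Closed square packing tube standing on end, 135 mm tall: black body 48 mm square, orange cap 52 mm square from 55 mm up to the top; it does not come apart. All three look alike. Empty: 80 to 100 g; with the steel cutter: 440 to 590 g (which one changes each run; the cutter has 2 mm of play inside). Origin: centre of the underside; z along the tube, x and y square to its sides
- tray: Red sheet-steel tool tray, fixed to the bench, 160 mm (its x) by 240 mm (its y), walls 30 mm high and 4 mm thick, floor 4 mm thick. A divider across the middle (along its x) makes two halves: the one on its -y side holds a steel drill arbor (up to 52 mm high) and a hex key, the one on its +y side is empty. Origin: centre of the underside
- tray_empty (a point): Centre of the floor of the tray's empty half, on the floor's upper face (4 mm above the bench); axes as the tray's. The half measures 152 mm (x) by 114 mm (y) inside
- tape: Black and yellow tape measure lying flat, 75 x 70 x 38 mm, 0.3 kg, loose. Origin: centre of the underside
- pliers: Combination pliers with red handles lying flat, 200 mm long, 63 mm wide, 16 mm high, loose. Origin: at bench height, 20 mm behind the pivot; x points to the jaws
- offcut: Offcut of square steel tube lying flat, 160 mm long (its x), 25 mm square, loose. Origin: centre of the underside

How it is judged (in metres and radians):
At the end, for the whole second after the job is handed in: The tube with the cutter (over 2.5 N on the tray) stands on the floor of the tray's empty half (within 6 mm); the other two stand on the bench (underside below 8 mm), not resting on the tray; all upright within 0.12 rad and at rest (((x of tube_a in the frame of tray_empty between -0.055 and 0.055 m and y of tube_a in the frame of tray_empty between -0.04 and 0.04 m and z of tube_a in the frame of tray_empty below 0.006 m and angle between each of tube_a, tube_b, tube_c's own z axis and vertical below 0.12 rad and linear speed of each of tube_a, tube_b, tube_c below 0.02 m/s and contact force between tube_a and tray above 2.5 N and height (world z) of each of tube_b, tube_c below 0.008 m and contact force between each of tube_b, tube_c and tray below 0.2 N) or (x of tube_b in the frame of tray_empty between -0.055 and 0.055 m and y of tube_b in the frame of tray_empty between -0.04 and 0.04 m and z of tube_b in the frame of tray_empty below 0.006 m and angle between each of tube_b, tube_a, tube_c's own z axis and vertical below 0.12 rad and linear speed of each of tube_b, tube_a, tube_c below 0.02 m/s and contact force between tube_b and tray above 2.5 N and height (world z) of each of tube_a, tube_c below 0.008 m and contact force between each of tube_a, tube_c and tray below 0.2 N) or (x of tube_c in the frame of tray_empty between -0.055 and 0.055 m and y of tube_c in the frame of tray_empty between -0.04 and 0.04 m and z of tube_c in the frame of tray_empty below 0.006 m and angle between each of tube_c, tube_a, tube_b's own z axis and vertical below 0.12 rad and linear speed of each of tube_c, tube_a, tube_b below 0.02 m/s and contact force between tube_c and tray above 2.5 N and height (world z) of each of tube_a, tube_b below 0.008 m and contact force between each of tube_a, tube_b and tray below 0.2 N))); the robot touches nothing.
It fails at once if a tube is let go with its underside more than 50 mm above the bench ((height (world z) of tube_a above 0.05 m and contact force between tube_a and the fingers below 0.05 N and contact force between tube_a and the arm below 0.05 N) or (height (world z) of tube_b above 0.05 m and contact force between tube_b and the fingers below 0.05 N and contact force between tube_b and the arm below 0.05 N) or (height (world z) of tube_c above 0.05 m and contact force between tube_c and the fingers below 0.05 N and contact force between tube_c and the arm below 0.05 N)).
It fails at once if the tape measure, the pliers or the offcut is moved by more than 20 mm (distance of any of tape, pliers, offcut from where it was at the start of the episode above 0.02 m).
It also fails if it takes over 58 s, if anything falls off the work surface, if the arm or the gripper's body presses on something with over 40 N, if the wrist force passes 120 N, or if a joint passes its speed limit or range.

## Working session

There is one attempt and no reset: what is moved stays moved. The work goes in short steps, Python scripts to look and compute and a tool call to move; the robot and the scene stay as the last step left them, time stands still between calls to the robot, and variables do not carry over. Pictures are saved under pics/ and viewed, at most 10 in all, crops included, and the job is handed in when it is done.

Besides the shell and the picture viewer there is one more tool, called after ">>>" as name(argument=value, ...) on one line, values as JSON. move_arm: Moves the arm, as the interface text tells. Its arguments: {"type":"object","properties":{"deltas":{"type":"array","items":{"type":"number","minimum":-1,"maximum":1}},"squeeze":{"type":"number"}},"required":["deltas"]}

```bash
mkdir -p pics; cat > h.py <<'E'
import numpy as np, cv2
from bench import status, imaging
from scipy.spatial.transform import Rotation as R
def snap(n,f):
    s=imaging.snapshot(n); cv2.imwrite('pics/'+f,s['image'][:,:,::-1]); return s
def cloud(s):
    K=s['camera_matrix'];E=s['extrinsics'];z=s['z_map']
    v,u=np.mgrid[:480,:640]
    p=np.stack([(u-K[0,2])/K[0,0]*z,-(v-K[1,2])/K[1,1]*z,-z],-1)
    w=(p-E[:3,3])@E[:3,:3]
    w[z==0]=np.nan
    return w
E
python3 - <<'E'
from h import *
s=snap('top','top.png'); t=snap('scene','scene.png'); print(status.get_obs())
w=cloud(s); im=s['image'].astype(int); print(s['extrinsics'])
hsv=cv2.cvtColor(s['image'],cv2.COLOR_RGB2HSV)
m=((w[...,2]>120)&(w[...,2]<150)).astype(np.uint8)
n,l,st,c=cv2.connectedComponentsWithStats(m)
for i in range(1,n):
    if st[i,4]>100:
        p=w[l==i]; r=cv2.minAreaRect(p[:,:2].astype(np.float32)); print('tall',st[i],r,np.nanmedian(p[:,2]),np.median(hsv[l==i],0))
m=((w[...,2]>5)&(w[...,2]<120)).astype(np.uint8)
n,l,st,c=cv2.connectedComponentsWithStats(m)
for i in range(1,n):
    if st[i,4]>150:
        p=w[l==i]; r=cv2.minAreaRect(p[:,:2].astype(np.float32)); print('low',st[i],r,np.nanmedian(p[:,2]),np.median(hsv[l==i],0))
E
```

```text
{'clock': 0.1, 'joints': array([ 1.13450293e+00,  2.07326828e-01,  1.54284345e+00, -3.35093133e-05,
        1.39348568e+00, -1.50501738e-01]), 'joint_vel': array([ 0.00166361, -0.00110303, -0.00563105,  0.00041309, -0.0010545 ,
       -0.00029773]), 'effort': array([-3.72185900e-05, -3.84091187e+01, -2.92547929e+01, -2.18806649e-04,
        4.80867384e-03, -3.96642531e-05]), 'position': array([161.82811747, 551.03571213, 230.23103935]), 'ee_rot': array([-0.44730434, -3.10901317,  0.00311695]), 'force': array([-0.12998537,  0.39093936,  0.44370006]), 'wrist_torque': array([-0.04409367,  0.00726765, -0.01234185]), 'gripper_force': 0.0, 'width': 85.67679030848808}
[[ 2.36725909e-02 -9.99718521e-01  1.57733310e-03  1.60187334e+00]
 [ 9.81960233e-01  2.35481034e-02  1.87615533e-01 -5.56983041e+02]
 [-1.87599866e-01 -2.89246739e-03  9.82241276e-01 -1.16954270e+03]
 [ 0.00000000e+00  0.00000000e+00  0.00000000e+00  1.00000000e+00]]
tall [267 177  28  29 686] ((632.3343505859375, 95.46339416503906), (53.60337448120117, 51.92084884643555), 7.0805182456970215) 134.71220786982985 [ 14. 230. 189
[... 1452 characters left out ...]
76.06569700079324 [ 12. 225.  84.]
low [240 268  31  29 193] ((438.6285400390625, 132.7782745361328), (37.02473449707031, 73.57975769042969), 44.96993637084961) 77.55881922416948 [ 12. 228.  99.]
low [ 141  279   63   83 1245] ((377.9753723144531, 335.4649658203125), (204.1614532470703, 61.710838317871094), 40.040714263916016) 13.428657696467136 [  2. 219. 127.]
low [ 532  309  108  147 4056] ((233.5587158203125, -589.9859619140625), (176.3970184326172, 349.43341064453125), 59.45756912231445) 28.612391941062306 [160.   7. 140.]
low [ 274  458   94   22 1947] ((77.60474395751953, 1.2206039428710938), (41.85299301147461, 191.09304809570312), 0.8073559999465942) 11.902142673262226 [49. 49. 99.]
```

View pics/top.png

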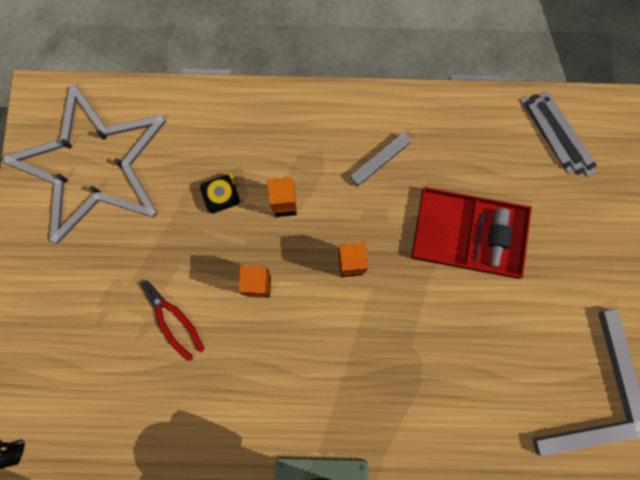

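View pics/scene.png

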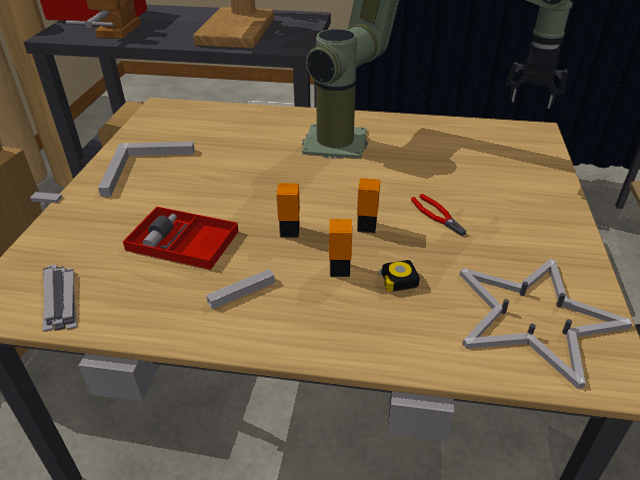

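```bash
cat >> h.py <<'E'
def tubes(w,zlo=120,zhi=220):
    m=((w[...,2]>zlo)&(w[...,2]<zhi)).astype(np.uint8)
    n,l,st,c=cv2.connectedComponentsWithStats(m)
    for i in range(1,n):
        if 400<st[i,4]<1000:
            p=w[l==i]; c=np.median(p[:,2]); q=p[:,:2]-p[:,:2].mean(0); a=np.sum((q[:,0]+1j*q[:,1])**4)
            print('tube',p[:,:2].mean(0).round(1),c.round(1),'yaw',np.degrees(np.angle(-a)/4).round(1))
def go(x,y,z,yaw):
    # full-scale deltas to world TCP pose with tool y axis at yaw (deg) in world, pointing down
    o=status.get_obs(); r=R.from_rotvec(o['ee_rot']).as_matrix()
    a=np.radians(yaw); ty=np.array([np.cos(a),np.sin(a),0]); tz=np.array([0,0,-1]); T=np.c_[np.cross(ty,tz),ty,tz]
    d=r.T@(np.array([x,y,z])-o['position'])/120; rv=R.from_matrix(r.T@T).as_rotvec()/np.pi
    print('pos',o['position'].round(1),'delta',d.round(3),'turn',rv.round(4),'tool y yaw',np.degrees(np.arctan2(r[1,1],r[0,1])).round(2),'F',o['force'].round(2),'W',round(o['width'],1),'j6',o['joints'][5].round(2),'t',o['clock'])
E
python3 - <<'E'
from h import *
s=imaging.snapshot('top'); w=cloud(s); tubes(w)
hsv=cv2.cvtColor(s['image'],cv2.COLOR_RGB2HSV)
red=((hsv[...,0]<6)|(hsv[...,0]>174))&(hsv[...,1]>150)&(w[...,1]<-180)
for lo,hi in((22,36),):
    p=w[red&(w[...,2]>lo)&(w[...,2]<hi)][:,:2].astype(np.float32); print(len(p),cv2.minAreaRect(p))
f=w[red&(w[...,2]>0)&(w[...,2]<9)&(w[...,1]>-330)][:,:2].astype(np.float32); print(len(f),f.mean(0),cv2.minAreaRect(f))
go(451,145,200,90);go(451,145,200,-90)
E
```

```text
tube [630.9  95.2] 134.8 yaw 7.0
tube [500.1 -52.6] 134.7 yaw 6.7
tube [450.7 144.6] 134.8 yaw -0.2
980 ((578.8186645507812, -317.98199462890625), (240.47811889648438, 160.88609313964844), 80.53141784667969)
3085 [ 587.9822 -265.6685] ((589.8839111328125, -271.07904052734375), (142.39065551757812, 148.90750122070312), 80.5355224609375)
pos [161.9 551.1 230.4] delta [-3.266 -2.568  0.257] turn [-0.0005 -0.0002 -0.091 ] tool y yaw 73.63 F [ 0.53  0.08 -0.57] W 85.4 j6 -0.15 t 0.15
pos [161.9 551.1 230.4] delta [-3.266 -2.568  0.257] turn [-2.00e-04  8.00e-04  9.09e-01] tool y yaw 73.63 F [ 0.53  0.08 -0.57] W 85.4 j6 -0.15 t 0.15
```

>>> move_arm(deltas=[-1,-0.79,0,0,0,-0.091,1,-1,-0.79,0,0,0,-0.091,1,-1,-0.79,0,0,0,-0.091,1,-1,-0.79,0,0,0,-0.091,1], squeeze=40)

```text
clock: 0.55
position: [252.5, 423.2, 230.7]
ee_rot: [0.007, 3.141, -0.004]
force: [-0.2, -0.4, 0.5]
width: 85.2
gripper_force: 0.0
```

```bash
python3 -c "
from h import *
go(451,145,200,90)"
```

```text
pos [252.5 423.2 230.7] delta [-1.665 -2.31   0.262] turn [-0.0009  0.0001 -0.0015] tool y yaw 89.73 F [-0.18 -0.36  0.52] W 85.2 j6 -0.71 t 0.55
```

>>> move_arm(deltas=[-0.72,-1,0,0,0,0,1,-0.72,-1,0,0,0,0,1,-0.72,-1,0,0,0,0,1,-0.72,-1,0,0,0,0,1])

```text
clock: 0.95
position: [339.7, 303.5, 231.3]
ee_rot: [0.012, 3.14, -0.002]
force: [-0.3, 0.8, 0.7]
width: 85.5
gripper_force: 0.0
```

>>> move_arm(deltas=[-0.72,-1,0,0,0,0,1,-0.72,-1,0,0,0,0,1,-0.72,-1,0,0,0,0,1,-0.72,-1,0,0,0,0,1])

```text
clock: 1.35
position: [426.2, 184.0, 231.5]
ee_rot: [0.01, 3.14, -0.002]
force: [-0.3, 0.7, -0.5]
width: 85.6
gripper_force: 0.0
```

```bash
python3 -c "
from h import *
go(451,145,81,90)"
```

```text
pos [426.2 184.  231.5] delta [-0.207 -0.322  1.254] turn [-0.0004  0.0005 -0.002 ] tool y yaw 89.63 F [-0.28  0.7  -0.53] W 85.6 j6 -1.34 t 1.35
```

>>> move_arm(deltas=[-0.205,-0.325,0,0,0,-0.002,1,-0.205,-0.325,0.25,0,0,-0.002,1,-0.205,-0.325,0.25,0,0,-0.002,1])

```text
clock: 1.65
position: [444.9, 148.2, 197.7]
ee_rot: [0.008, -3.133, 0.0]
force: [-0.6, 0.4, -0.9]
width: 85.6
gripper_force: 0.0
```

```bash
python3 -c "
from h import *
go(451,145,81,90)"
```

```text
pos [444.9 148.2 197.7] delta [-0.059 -0.027  0.972] turn [-0.     -0.0028  0.0017] tool y yaw 90.31 F [-0.59  0.38 -0.88] W 85.6 j6 -1.44 t 1.65
```

>>> move_arm(deltas=[0,0,0,0,0,0,1,0,0,0,0,0,0,1])

```text
clock: 1.85
position: [447.9, 149.3, 202.2]
ee_rot: [-0.013, 3.141, 0.001]
force: [-0.0, 0.6, -0.6]
width: 85.6
gripper_force: 0.0
```

```bash
python3 -c "
from h import *
go(451,145,81,90)"
```

```text
pos [447.9 149.3 202.2] delta [-0.024 -0.037  1.01 ] turn [0.0002 0.0003 0.0027] tool y yaw 90.48 F [-0.05  0.65 -0.59] W 85.6 j6 -1.44 t 1.85
```

>>> move_arm(deltas=[-0.025,-0.035,0.2,0,0,0.003,1,-0.025,-0.035,0.6,0,0,0.003,1,-0.025,-0.035,1,0,0,0.003,1,-0.025,-0.035,1,0,0,0.003,1,-0.025,-0.035,1,0,0,0.003,1])

```text
clock: 2.35
position: [451.0, 144.5, 82.1]
ee_rot: [-0.003, -3.141, -0.0]
force: [0.7, -0.2, 0.6]
width: 85.5
gripper_force: 0.0
```

>>> move_arm(deltas=[0,0,0,0,0,0,1,0,0,0,0,0,0,1])

```text
clock: 2.55
position: [453.8, 144.3, 84.6]
ee_rot: [0.004, 3.135, 0.001]
force: [-0.4, 1.0, -0.7]
width: 85.4
gripper_force: 0.0
```

```bash
python3 -c "
from h import *
go(451,145,81,90)
tubes(cloud(snap('top','t2.png')))"
```

```text
pos [453.8 144.3  84.6] delta [0.024 0.005 0.03 ] turn [ 0.0003  0.0021 -0.0009] tool y yaw 89.85 F [-0.39  0.99 -0.75] W 85.4 j6 -1.44 t 2.55
tube [631.1  95.1] 134.7 yaw 7.3
tube [500.2 -52.7] 134.7 yaw 6.7
```

>>> move_arm(deltas=[0,0,0,0,0,0,0,0,0,0,0,0,0,0,0,0,0,0,0,0,0,0,0,0,0,0,0,0,0,0,0,0,0,0,0], squeeze=40)

```text
clock: 3.1
position: [451.6, 144.0, 82.1]
ee_rot: [0.005, 3.14, 0.001]
force: [-1.3, 1.0, 6.7]
width: 51.6
gripper_force: 27.5
```

>>> move_arm(deltas=[0,0,0,0,0,0,0,0,0,0,0,0,0,0,0,0,0,0,0,0,0])

```text
clock: 3.4
position: [451.6, 144.0, 82.1]
ee_rot: [0.005, 3.141, 0.001]
force: [-0.7, 1.0, 5.0]
width: 51.6
gripper_force: 27.5
```

>>> move_arm(deltas=[0,0,-0.05,0,0,0,0,0,0,-0.1,0,0,0,0,0,0,-0.15,0,0,0,0,0,0,-0.2,0,0,0,0,0,0,-0.2,0,0,0,0])

```text
clock: 3.9
position: [451.9, 143.8, 106.4]
ee_rot: [0.005, 3.139, 0.0]
force: [1.2, 0.2, -1.1]
width: 51.3
gripper_force: 30.5
```

>>> move_arm(deltas=[0,0,0,0,0,0,0,0,0,0,0,0,0,0,0,0,0,0,0,0,0])

```text
clock: 4.2
position: [450.7, 143.7, 105.0]
ee_rot: [-0.005, -3.141, 0.0]
force: [0.2, 0.3, -1.4]
width: 51.7
gripper_force: 30.5
```

>>> move_arm(deltas=[0,0,0,0,0,0,0,0,0,0,0,0,0,0,0,0,0,0,0,0,0])

```text
clock: 4.5
position: [450.9, 143.7, 105.2]
ee_rot: [-0.005, -3.141, 0.0]
force: [0.3, 0.4, -1.2]
width: 51.3
gripper_force: 30.5
```

```bash
python3 -c "
from h import *
go(451,145,81,90); print(status.get_obs()['wrist_torque'])
tubes(cloud(snap('top','t3.png')))
go(451,145,81,90)"
```

```text
pos [450.9 143.7 105.2] delta [-0.001  0.011  0.201] turn [-0.     -0.0001 -0.001 ] tool y yaw 89.83 F [ 0.32  0.39 -1.23] W 51.3 j6 -1.44 t 4.5
[-0.02429633 -0.01001594  0.00714454]
tube [631.   95.3] 134.6 yaw 7.7
tube [500.3 -52.8] 134.8 yaw 6.6
pos [451.  143.7 105.2] delta [-0.     0.011  0.202] turn [-0.    -0.    -0.001] tool y yaw 89.83 F [ 0.09 -0.55 -1.53] W 51.8 j6 -1.44 t 4.55
```

>>> move_arm(deltas=[0,0,0.1,0,0,0,0,0,0,0.17,0,0,0,0,0,0,0.195,0,0,0,0,0,0,0.195,0,0,0,0,0,0,0.195,0,0,0,0])

```text
clock: 5.05
position: [451.1, 143.9, 82.1]
ee_rot: [-0.005, -3.141, -0.0]
force: [-1.9, 1.7, 5.5]
width: 51.4
gripper_force: 31.0
```

>>> move_arm(deltas=[0,0,0,0,0,0,1,0,0,0,0,0,0,1,0,0,0,0,0,0,1,0,0,0,0,0,0,1,0,0,0,0,0,0,1])

```text
clock: 5.55
position: [450.9, 143.7, 81.7]
ee_rot: [-0.005, -3.141, 0.0]
force: [-0.1, -0.6, -0.1]
width: 85.2
gripper_force: 0.0
```

>>> move_arm(deltas=[0,0,-0.3,0,0,0,1,0,0,-0.7,0,0,0,1,0,0,-0.95,0,0,0,1,0,0,-0.95,0,0,0,1])

```text
clock: 5.95
position: [455.0, 144.3, 201.6]
ee_rot: [0.005, 3.13, 0.002]
force: [-0.1, 0.5, -0.0]
width: 85.3
gripper_force: 0.0
```

```bash
python3 -c "
from h import *
go(631,95.2,195,97)"
```

```text
pos [455.  144.3 201.6] delta [-1.467 -0.405  0.071] turn [ 0.0002  0.0038 -0.0398] tool y yaw 89.83 F [-0.09  0.55 -0.02] W 85.3 j6 -1.44 t 5.95
```

>>> move_arm(deltas=[-0.21,-0.82,0,0,0,0,1,-0.21,-0.82,0,0,0,0,1,-0.21,-0.82,0,0,0,0,1])

```text
clock: 6.25
position: [476.7, 40.7, 195.3]
ee_rot: [0.014, 3.141, -0.004]
force: [0.9, 0.6, 0.5]
width: 85.4
gripper_force: 0.0
```

>>> move_arm(deltas=[-0.2,-0.81,0,0,0,-0.039,1,-0.2,-0.81,0,0,0,-0.039,1,-0.2,-0.81,0,0,0,-0.039,1,-0.2,-0.81,0,0,0,-0.039,1,-0.2,-0.81,0,0,0,-0.039,1])

```text
clock: 6.75
position: [498.7, -50.7, 194.9]
ee_rot: [0.188, -3.134, -0.002]
force: [0.1, 0.5, -0.2]
width: 85.5
gripper_force: 0.0
```

```bash
python3 -c "
from h import *
go(500.2,-52.7,81,96.7)
tubes(cloud(snap('top','t4.png')))"
```

```text
pos [498.7 -50.7 194.9] delta [-0.012 -0.02   0.95 ] turn [ 0.0005 -0.0006  0.001 ] tool y yaw 96.88 F [ 0.1   0.49 -0.23] W 85.5 j6 -1.97 t 6.75
tube [631.   95.3] 134.5 yaw 7.2
tube [449.5 144.1] 134.9 yaw -0.8
```

>>> move_arm(deltas=[-0.012,-0.015,0.2,0,0,0,1,-0.012,-0.015,0.6,0,0,0,1,-0.012,-0.015,0.94,0,0,0,1,-0.012,-0.015,0.94,0,0,0,1,-0.012,-0.015,0.94,0,0,0,1])

```text
clock: 7.3
position: [500.7, -52.3, 83.0]
ee_rot: [0.19, -3.134, -0.001]
force: [0.8, -0.2, 1.3]
width: 85.7
gripper_force: 0.0
```

>>> move_arm(deltas=[0,0,0,0,0,0,0,0,0,0,0,0,0,0,0,0,0,0,0,0,0,0,0,0,0,0,0,0,0,0,0,0,0,0,0])

```text
clock: 7.8
position: [503.4, -53.9, 85.8]
ee_rot: [-0.187, 3.131, -0.001]
force: [0.7, 1.7, 7.0]
width: 51.6
gripper_force: 42.1
```

>>> move_arm(deltas=[0,0,0,0,0,0,0,0,0,0,0,0,0,0,0,0,0,0,0,0,0])

```text
clock: 8.1
position: [503.4, -53.8, 85.8]
ee_rot: [-0.187, 3.131, -0.001]
force: [-0.4, 2.1, 7.3]
width: 51.4
gripper_force: 42.1
```

>>> move_arm(deltas=[0,0,-0.05,0,0,0,0,0,0,-0.1,0,0,0,0,0,0,-0.15,0,0,0,0,0,0,-0.2,0,0,0,0,0,0,-0.2,0,0,0,0])

```text
clock: 8.6
position: [502.0, -53.9, 108.3]
ee_rot: [-0.187, 3.134, -0.001]
force: [0.4, -0.5, -0.4]
width: 51.5
gripper_force: 41.8
```

>>> move_arm(deltas=[0,0,0,0,0,0,0,0,0,0,0,0,0,0,0,0,0,0,0,0,0])

```text
clock: 8.9
position: [500.9, -53.5, 106.7]
ee_rot: [0.187, -3.135, -0.0]
force: [0.6, 0.1, -0.6]
width: 51.7
gripper_force: 41.8
```

>>> move_arm(deltas=[0,0,0,0,0,0,0])

```text
clock: 9.0
position: [500.9, -53.6, 106.7]
ee_rot: [0.188, -3.135, -0.0]
force: [0.0, -0.1, -0.6]
width: 51.6
gripper_force: 41.8
```

>>> move_arm(deltas=[0,0,0.1,0,0,0,0,0,0,0.16,0,0,0,0,0,0,0.19,0,0,0,0,0,0,0.19,0,0,0,0,0,0,0.19,0,0,0,0])

```text
clock: 9.5
position: [500.8, -53.0, 85.7]
ee_rot: [0.188, -3.134, -0.002]
force: [-5.5, 2.4, 14.6]
width: 51.6
gripper_force: 43.3
```

>>> move_arm(deltas=[0,0,0,0,0,0,1,0,0,0,0,0,0,1,0,0,0,0,0,0,1,0,0,0,0,0,0,1,0,0,0,0,0,0,1])

```text
clock: 10.0
position: [501.0, -53.6, 83.9]
ee_rot: [0.187, -3.135, -0.0]
force: [-0.4, 0.8, -0.0]
width: 85.2
gripper_force: 0.0
```

>>> move_arm(deltas=[0,0,-0.3,0,0,0,1,0,0,-0.7,0,0,0,1,0,0,-0.95,0,0,0,1,0,0,-0.95,0,0,0,1,0,0,-0.95,0,0,0,1])

```text
clock: 10.5
position: [501.6, -53.8, 198.9]
ee_rot: [-0.187, 3.134, -0.001]
force: [0.8, 0.5, 0.1]
width: 85.2
gripper_force: 0.0
```

```bash
python3 -c "
from h import *
go(631,95.2,197,97.3)"
```

```text
pos [501.6 -53.8 198.9] delta [-1.219  1.104  0.017] turn [-0.0002  0.0005 -0.0025] tool y yaw 96.85 F [0.78 0.55 0.12] W 85.2 j6 -1.97 t 10.5
```

>>> move_arm(deltas=[-0.61,0.55,0,0,0,0,1,-0.61,0.55,0,0,0,0,1,-0.61,0.55,0,0,0,0,1])

```text
clock: 10.8
position: [567.2, 24.4, 195.6]
ee_rot: [0.194, -3.133, -0.004]
force: [-0.3, -0.1, -0.1]
width: 85.1
gripper_force: 0.0
```

>>> move_arm(deltas=[-0.61,0.555,0.015,0,0,-0.0025,1,-0.61,0.555,0.015,0,0,-0.0025,1,-0.61,0.555,0.015,0,0,-0.0025,1,-0.61,0.555,0.015,0,0,-0.0025,1,-0.61,0.555,0.015,0,0,-0.0025,1])

```text
clock: 11.3
position: [629.2, 94.4, 194.9]
ee_rot: [0.199, -3.132, 0.001]
force: [-0.5, -0.0, 0.0]
width: 85.1
gripper_force: 0.0
```

```bash
python3 -c "
from h import *
go(631,95.2,82,97.3)
tubes(cloud(snap('top','t5.png')))"
```

```text
pos [629.2  94.4 194.9] delta [-0.019  0.005  0.941] turn [-0.0001 -0.0011 -0.0002] tool y yaw 97.26 F [-0.53 -0.04  0.01] W 85.1 j6 -1.68 t 11.3
tube [498.1 -52.5] 134.7 yaw 6.6
```

>>> move_arm(deltas=[-0.015,0.005,0.2,0,0,0,1,-0.015,0.005,0.6,0,0,0,1,-0.015,0.005,0.93,0,0,0,1,-0.015,0.005,0.93,0,0,0,1,-0.015,0.005,0.93,0,0,0,1])

```text
clock: 11.85
position: [631.7, 95.3, 85.0]
ee_rot: [0.198, -3.134, 0.0]
force: [-0.1, 0.2, 0.2]
width: 85.2
gripper_force: 0.0
```

>>> move_arm(deltas=[0,0,0,0,0,0,0,0,0,0,0,0,0,0,0,0,0,0,0,0,0,0,0,0,0,0,0,0,0,0,0,0,0,0,0], squeeze=60)

```text
clock: 12.35
position: [635.0, 96.0, 88.3]
ee_rot: [-0.2, 3.129, -0.001]
force: [-0.3, -1.3, 6.7]
width: 51.4
gripper_force: 64.1
```

>>> move_arm(deltas=[0,0,0,0,0,0,0,0,0,0,0,0,0,0,0,0,0,0,0,0,0])

```text
clock: 12.65
position: [635.0, 96.0, 88.3]
ee_rot: [-0.2, 3.129, -0.001]
force: [0.4, -1.2, 7.2]
width: 51.1
gripper_force: 64.1
```

>>> move_arm(deltas=[0,0,-0.05,0,0,0,0,0,0,-0.1,0,0,0,0,0,0,-0.15,0,0,0,0,0,0,-0.2,0,0,0,0,0,0,-0.2,0,0,0,0])

```text
clock: 13.15
position: [633.1, 96.4, 109.9]
ee_rot: [-0.2, 3.133, -0.0]
force: [0.4, 1.2, -4.5]
width: 51.5
gripper_force: 63.3
```

>>> move_arm(deltas=[0,0,0,0,0,0,0,0,0,0,0,0,0,0,0,0,0,0,0,0,0])

```text
clock: 13.45
position: [632.1, 96.3, 108.3]
ee_rot: [0.2, -3.134, -0.0]
force: [0.9, -0.0, -3.8]
width: 51.1
gripper_force: 63.3
```

>>> move_arm(deltas=[0,0,-0.25,0,0,0,0,0,0,-0.5,0,0,0,0,0,-0.2,-0.5,0,0,0,0,0,-0.4,-0.5,0,0,0,0,0,-0.6,-0.5,0,0,0,0])

```text
clock: 13.95
position: [641.6, 24.4, 169.0]
ee_rot: [-0.201, 3.135, -0.0]
force: [0.8, 0.1, -4.6]
width: 51.4
gripper_force: 66.7
```

>>> move_arm(deltas=[0.07,-0.2,0,0,0,0,0,0.15,-0.4,0,0,0,0,0,0.22,-0.6,0,0,0,0,0,0.3,-0.8,0,0,0,0,0,0.37,-1,0,0,0,0,0])

```text
clock: 14.45
position: [612.2, -100.7, 168.5]
ee_rot: [0.2, -3.134, -0.0]
force: [0.1, -0.1, -4.2]
width: 51.5
gripper_force: 66.6
```

>>> move_arm(deltas=[0.07,-0.2,0,0,0,0,0,0.15,-0.4,0,0,0,0,0,0.22,-0.6,0,0,0,0,0,0.3,-0.8,0,0,0,0,0,0.35,-0.9,0,0,0,0,0])

```text
clock: 14.95
position: [584.2, -214.4, 168.6]
ee_rot: [0.197, -3.135, 0.001]
force: [-0.2, 0.0, -5.2]
width: 51.3
gripper_force: 66.8
```

>>> move_arm(deltas=[0,0,0,0,0,0,0,0,0,0,0,0,0,0])

```text
clock: 15.15
position: [584.9, -211.4, 168.6]
ee_rot: [0.199, -3.135, -0.002]
force: [-0.2, -0.2, -5.3]
width: 51.0
gripper_force: 66.6
```

```bash
python3 -c "
from h import *
go(588.7,-259.8,100,97.3)
snap('top','t6.png')"
```

```text
pos [ 584.9 -211.4  168.6] delta [ 0.019 -0.405  0.571] turn [ 0.0005  0.     -0.0001] tool y yaw 97.28 F [-0.17 -0.2  -5.3 ] W 51.0 j6 -2.18 t 15.15
```

>>> move_arm(deltas=[0.01,-0.2,0,0,0,0,0,0.02,-0.4,0,0,0,0,0,0.02,-0.4,0,0,0,0,0,0.02,-0.4,0,0,0,0,0,0.02,-0.4,0,0,0,0,0])

```text
clock: 15.7
position: [588.7, -258.5, 168.6]
ee_rot: [0.202, -3.135, -0.002]
force: [-0.8, -0.8, -4.7]
width: 51.5
gripper_force: 66.8
```

```bash
python3 -c "
from h import *
go(588.7,-259.8,100,97.3)
snap('top','t7.png');snap('scene','s7.png')
import cv2
a=cv2.imread('pics/t7.png')[130:330,330:570];b=cv2.imread('pics/s7.png')[100:300,80:320]
cv2.imwrite('pics/c7.png',cv2.resize(np.hstack([a,b]),(768,320)))"
```

```text
pos [ 588.7 -258.5  168.6] delta [ 0.001 -0.011  0.571] turn [ 0.0004 -0.0001  0.0004] tool y yaw 97.38 F [-0.83 -0.79 -4.69] W 51.5 j6 -2.25 t 15.7
```

View pics/c7.png

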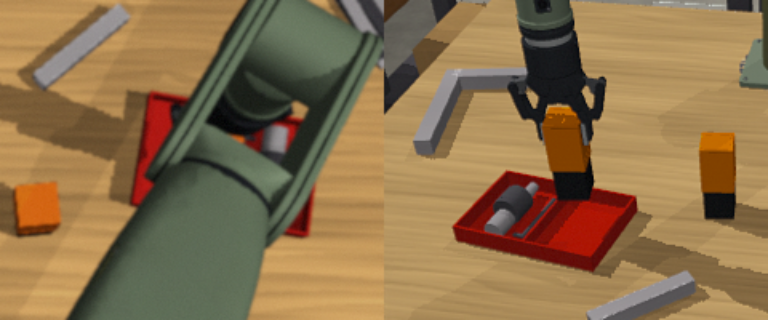

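The tube hangs over the tray's empty half, its foot near crop pixel (575,190). It is upright in the grip. I'll lower it now.

>>> move_arm(deltas=[0,-0.01,0.2,0,0,0,0,0,-0.01,0.38,0,0,0,0,0,-0.01,0.5,0,0,0,0,0,-0.01,0.57,0,0,0,0,0,-0.01,0.57,0,0,0,0])

```text
clock: 16.3
position: [587.9, -260.5, 98.9]
ee_rot: [0.2, -3.133, -0.003]
force: [-0.4, 0.9, -5.2]
width: 51.6
gripper_force: 66.7
```

>>> move_arm(deltas=[0,0,0.02,0,0,0,0,0,0,0.04,0,0,0,0,0,0,0.06,0,0,0,0,0,0,0.06,0,0,0,0,0,0,0.06,0,0,0,0])

```text
clock: 16.8
position: [588.8, -261.4, 93.5]
ee_rot: [-0.2, 3.135, -0.0]
force: [-0.8, -0.9, -4.4]
width: 51.2
gripper_force: 66.8
```

Not on the floor yet: the wrist still carries the weight.

>>> move_arm(deltas=[0,0,0.015,0,0,0,0,0,0,0.03,0,0,0,0,0,0,0.03,0,0,0,0])

```text
clock: 17.1
position: [589.4, -261.7, 92.4]
ee_rot: [-0.2, 3.134, -0.001]
force: [-3.0, 1.3, 6.0]
width: 51.7
gripper_force: 67.9
```

>>> move_arm(deltas=[0,0,0.015,0,0,0,0,0,0,0.015,0,0,0,0])

```text
clock: 17.3
position: [589.5, -261.7, 92.4]
ee_rot: [-0.2, 3.134, -0.001]
force: [-5.9, 2.7, 12.9]
width: 51.4
gripper_force: 68.7
```

Contact. Release and retreat.

>>> move_arm(deltas=[0,0,0,0,0,0,1,0,0,0,0,0,0,1,0,0,0,0,0,0,1,0,0,0,0,0,0,1,0,0,0,0,0,0,1])

```text
clock: 17.8
position: [588.7, -261.4, 87.6]
ee_rot: [0.2, -3.135, -0.0]
force: [-0.6, -0.5, 0.1]
width: 85.3
gripper_force: 0.0
```

>>> move_arm(deltas=[0,0,-0.2,0,0,0,1,0,0,-0.5,0,0,0,1,0,0,-1,0,0,0,1,0,0,-1,0,0,0,1,0,0,-1,0,0,0,1])

```text
clock: 18.3
position: [590.7, -262.5, 211.7]
ee_rot: [-0.2, 3.129, -0.007]
force: [0.9, 0.4, -0.2]
width: 85.6
gripper_force: 0.0
```

>>> move_arm(deltas=[0,-0.6,-0.3,0,0,0,1,0,-1,-0.3,0,0,0,1,0,-1,-0.3,0,0,0,1,0,-1,-0.3,0,0,0,1])

```text
clock: 18.7
position: [602.7, -384.2, 241.3]
ee_rot: [0.193, -3.133, -0.001]
force: [0.5, 0.3, -0.5]
width: 85.4
gripper_force: 0.0
```

>>> move_arm(deltas=[0,-1,0,0,0,0,1,0,-1,0,0,0,0,1,0,-1,0,0,0,0,1,0,-1,0,0,0,0,1,0,-1,0,0,0,0,1])

```text
clock: 19.2
position: [618.7, -497.8, 240.8]
ee_rot: [0.2, -3.132, -0.007]
force: [-0.1, 0.6, -0.1]
width: 85.6
gripper_force: 0.0
```

```bash
python3 -c "
from h import *
go(588.7,-259.8,100,97.3)
tubes(cloud(snap('top','t8.png')));snap('scene','s8.png')"
```

```text
pos [ 618.7 -497.8  240.8] delta [-0.007  1.993  1.182] turn [ 0.0015 -0.0008  0.0001] tool y yaw 97.31 F [-0.05  0.58 -0.14] W 85.6 j6 -2.48 t 19.2
tube [ 585.8 -260.1] 138.6 yaw 7.3
tube [498.1 -52.4] 134.7 yaw 6.9
tube [449.5 144.1] 134.8 yaw -0.6
```

View pics/s8.png

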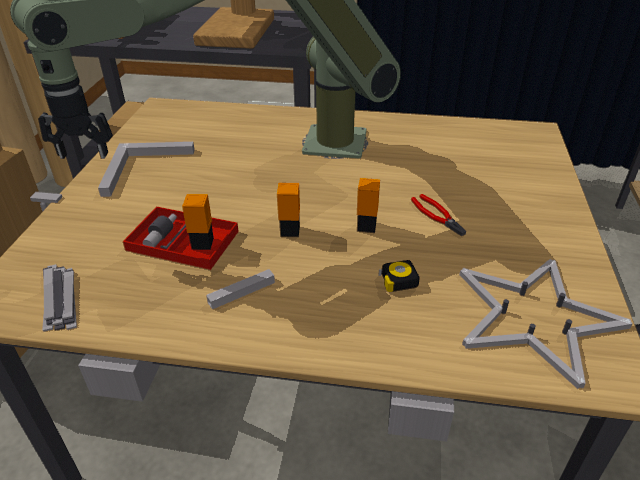

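The heavy tube stands upright in the empty half (pixel 200,220), with its top at 138.6 mm, so it is on the tray floor. The two light tubes stand on the bench at (289,210) and (368,205). The tape, pliers and offcut look undisturbed.

```bash
python3 -c "
from bench import job_done
print(job_done())"
```

```text
the job is handed in; nothing more can be done
None
```

The job is handed in (no verdict was returned): the heavy tube (about 4.5 N; the two others read about 1 N) stands upright in the tray's empty half, the two empties stand on the bench, and the tape, pliers and offcut were left alone.

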